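Size an unmarked alignment pin on the gauge plate

ROBOT

A 7-joint arm with a two-finger parallel gripper is mounted at the origin on the work surface. World frame = base frame: x ahead of the robot, y to its left, z up, the work surface at z = 0. Lengths are in mm, angles in rad, forces in N, time in s.
With the tool pointing down it reaches from about 350 to 900 mm from the base axis. Payload 7.2 kg.
Tool frame: the origin (TCP) lies on the centre line of the jaws, within the pads' length; the fingertips stand 25 mm ahead of it and the grasp point (between the pads) lies 6 mm ahead of it; z points along the fingers, y is the direction in which the jaws open and shut (so a half turn about z gives the same grasp; the last joint's range is limited). The gripper opens to 85 mm and grips with 20 to 120 N. Pads are 22 mm wide; open, the fingers measure 114 mm over their backs; the gripper's body (76 mm by 85 mm) begins 54 mm behind the grasp point. The pads swing forward as they close: fully open they stand 13 mm farther back than shut.
Start: joints at [1.261, 0.411, -0.013, 1.596, 0.006, 1.134, -0.082], TCP at [149.644, -606.823, 256.297] pointing down, gripper open.
Joint ranges: [-2.95, 2.95], [-0.29, 1.99], [-1.47, 1.44], [0.14, 2.54], [-1.03, 4.17], [0.13, 1.85], [-2.86, 2.86]. Speed limits (rad/s): [2.39, 2.39, 3.01, 3.01, 3.14, 3.14, 3.14].

INTERFACE

Orientations are given as a unit quaternion [w, x, y, z].
In Python, from workcell import bot gives the robot as it stands.
- The arm moves only by the tool step_arm, never from a script. Its argument "commands" is a list of rows, each a list of 2 entries, a list of its own where there are three numbers: the shift along the tool's x, y, z in mm, then the turn about the tool's z in degrees. In form: [[[x, y, z], yaw], ...]. A call has 1 to 10 rows; each row shifts and turns the commanded pose from where the row before left it, along the tool's axes as they then stand; what a row does not reach is not made up. A row lasts 1/10 s, in which the tool goes at most 50 mm and 8.59 degrees, less where a joint would pass 70% of its speed; a pose out of reach is approached as far as the arm can. A call with a gripper value outside its range is refused whole. "grip" is the gripper command: -1 is fully open, 1 is shut, values between are in proportion, set as the call begins (left out, the last holds). The fingers move at their own pace and stop on an object; "grip_force" is the grip in N (left out, the last holds). Time passes only in rows, so rows that do not move let the fingers close. It gives the time, the measured TCP pose, the force and the opening at its end, in the units of the state.
- bot.get_state(): the state, without advancing time (a new reading comes with each control period).
- bot.capture(name): name is "scene" or "top"; returns the picture (384x512x3 uint8, blue, green, red); there is no depth.
- bot.camera_params(name): a dict with "mtx" (3x3 intrinsics, pixels), "rvec" (rotation vector, rad) and "tvec" (3), from world to camera coordinates, as OpenCV has them. Camera axes: x right, y down, z forward; pixel columns grow to the right and rows downward; lengths in mm; the calibration is good to about 2 mm. A picture is of the moment at which its call begins. camera_params takes no time and is no camera call.
- bot.hand_in(): hands the job in, once; it reports no verdict.
Trained networks look in the newest picture that a camera, given by its name, has taken for a name from the list of things; names that differ only in an ending like _2 or _b are one class to them, and where a whole thing is asked for, a point or a joint stands for the part that bears it (a point fixed in the world has none). Each returns a list of dicts, best first, with "confidence" (0 to 1); they miss things now and then, are a little off and sometimes report something else, mostly with a low value. They report only what shows in the picture. A call takes as long as a camera call. They do not tell look-alikes from the thing itself.
- bot.find_in(camera, target): "location" ([column, row] as shares, 0 to 1, of the picture: columns of its width, rows of its height, amid what is visible of it).
- bot.tip_of(camera, target): "location" ([column, row] as shares, 0 to 1, of the picture: columns of its width, rows of its height: a listed point, or the origin of a listed thing).
The state is a dict: "clock": time; "joint_positions": joint angles; "qvel": joint speeds; "joint_torque": joint torques, N m; "ee_pos": TCP position; "eef_rot": TCP orientation; "contact_force": force on the tool from outside, world axes, zero at the start; "torque": the same for the moment, N m; "finger_gap": finger opening in mm.
Only numpy, scipy, OpenCV 4.12 (cv2) and the standard library are available. Lean on these libraries where they do the work, as an engineer would, in place of code of your own. Each camera call takes 0.05 s, during which the arm holds its last target. There are 200 camera calls.

TASK

Draw the pin from the yellow-ringed pocket and find its size on the gauge plate: feel for each hole in turn, starting from the tight end marked with the white dot, and push gently, never forcing it, until the first hole that lets the pin through. Leave the pin there, pushed fully home with its collar flush on the plate so that only that hole's yellow tell-tale is down. Leave the other pins in their pockets and do not disturb the other things on the bench.

Things in the scene. Friction and masses are not known exactly. Their poses are not given: they have to be found in the camera images.
- marked_pocket (a point): middle pocket of the grey caddy, ringed in yellow, at the caddy's top face (50 mm high); the pin to size hangs in it by its collar. The fixed caddy is 75 x 190 mm, with three pockets 20 mm wide in a row along its y, 60 mm apart, a pin in each. Axes are the caddy's: x across, y along the row, z up
- gauge_stand: fixed red stand 80 x 180 mm; origin under its centre, y along the row to the tight end (white dot), z up. Steel plate 46 x 150 x 12 mm on it, top 80 mm up, four holes 34 mm apart. The plate has 5 mm of play either way along y, sits anywhere in it (varies), holds there against under 18 N sideways. End stops 74 mm high
- hole_1 (a point): nominal centre of the mouth of hole 1 (tightest, at the +y end) at the plate's top, reported as if the plate sat in the middle of its play; the real hole lies up to 5 mm away from it, either way along the stand's y. Bore 10 mm, through the 12 mm plate
- hole_2 (a point): nominal centre of the mouth of hole 2 (second) at the plate's top, reported as if the plate sat in the middle of its play; the real hole lies up to 5 mm away from it, either way along the stand's y. Bore 13 mm, through the 12 mm plate
- hole_3 (a point): nominal centre of the mouth of hole 3 (third) at the plate's top, reported as if the plate sat in the middle of its play; the real hole lies up to 5 mm away from it, either way along the stand's y. Bore 16 mm, through the 12 mm plate
- hole_4 (a point): nominal centre of the mouth of hole 4 (loosest, at the -y end) at the plate's top, reported as if the plate sat in the middle of its play; the real hole lies up to 5 mm away from it, either way along the stand's y. Bore 19 mm, through the 12 mm plate
- pin_a_grip (a point): loose pin, 0.08-0.17 kg: black round grip 22 mm across, 44 tall, on a steel collar 30 mm across, 6 thick; below it a shank 42 mm long. Point: on the axis, 28 mm above the collar's underside, 22 below the top; z up. Grips and collars are alike; the shanks, hidden in the pockets, are 12, 15 and 18 mm thick, one each, not told which, tapered over the last 3.6 to 7.2 mm to a 6 mm tip
- pin_b_grip (a point): loose pin, 0.08-0.17 kg: black round grip 22 mm across, 44 tall, on a steel collar 30 mm across, 6 thick; below it a shank 42 mm long. Point: on the axis, 28 mm above the collar's underside, 22 below the top; z up. Grips and collars are alike; the shanks, hidden in the pockets, are 12, 15 and 18 mm thick, one each, not told which, tapered over the last 3.6 to 7.2 mm to a 6 mm tip
- pin_c_grip (a point): loose pin, 0.08-0.17 kg: black round grip 22 mm across, 44 tall, on a steel collar 30 mm across, 6 thick; below it a shank 42 mm long. Point: on the axis, 28 mm above the collar's underside, 22 below the top; z up. Grips and collars are alike; the shanks, hidden in the pockets, are 12, 15 and 18 mm thick, one each, not told which, tapered over the last 3.6 to 7.2 mm to a 6 mm tip
- stud_1 (a joint): tell-tale under hole 1: a yellow disc 22 mm across on a steel stem; 0 = up (its top 6 mm below the plate's underside), grows in m as it is pushed down, limit 0.027. A slide with about 4 N of friction, it stays where it is pushed; a pin pushed fully home takes it to 0.024
- stud_2 (a joint): tell-tale under hole 2: a yellow disc 22 mm across on a steel stem; 0 = up (its top 6 mm below the plate's underside), grows in m as it is pushed down, limit 0.027. A slide with about 4 N of friction, it stays where it is pushed; a pin pushed fully home takes it to 0.024
- stud_3 (a joint): tell-tale under hole 3: a yellow disc 22 mm across on a steel stem; 0 = up (its top 6 mm below the plate's underside), grows in m as it is pushed down, limit 0.027. A slide with about 4 N of friction, it stays where it is pushed; a pin pushed fully home takes it to 0.024
- stud_4 (a joint): tell-tale under hole 4: a yellow disc 22 mm across on a steel stem; 0 = up (its top 6 mm below the plate's underside), grows in m as it is pushed down, limit 0.027. A slide with about 4 N of friction, it stays where it is pushed; a pin pushed fully home takes it to 0.024
- polish_bottle_mid (a point): bystander: white bottle of polish, 60 mm across and 170 mm tall; its mid-height
- wax_tin_mid (a point): bystander: flat wax tin with a blue band, 84 mm across and 38 mm tall; its mid-height
- backing_pad_mid (a point): bystander: red backing pad of a polisher, 132 mm across and 34 mm tall; its mid-height
Not all that is in view belongs to the job. Leave any purple look-alike of the part that bears marked_pocket alone.

How it is judged (in metres and radians):
On the way, in this order (a step that is already met when the one before it is completed fails the run):
1. a pin is drawn clear of the caddy (height (world z) of any of pin_a_grip, pin_b_grip, pin_c_grip above 0.125 m), for 0.1 s.
2. a pin is pressed at the tightest hole (((horizontal distance between pin_a_grip and hole_1 below 0.013 m and contact force between pin_a and gauge_stand above 1 N) or (horizontal distance between pin_b_grip and hole_1 below 0.013 m and contact force between pin_b and gauge_stand above 1 N) or (horizontal distance between pin_c_grip and hole_1 below 0.013 m and contact force between pin_c and gauge_stand above 1 N))), for 0.02 s.
3. it is pressed at the second hole (((horizontal distance between pin_a_grip and hole_2 below 0.013 m and contact force between pin_a and gauge_stand above 1 N) or (horizontal distance between pin_b_grip and hole_2 below 0.013 m and contact force between pin_b and gauge_stand above 1 N) or (horizontal distance between pin_c_grip and hole_2 below 0.013 m and contact force between pin_c and gauge_stand above 1 N))), for 0.02 s.
4. it is home in the second hole, or pressed at the third (((horizontal distance between pin_a_grip and hole_2 below 0.01 m and value of joint stud_2 above 0.019 m) or (horizontal distance between pin_b_grip and hole_3 below 0.013 m and contact force between pin_b and gauge_stand above 1 N) or (horizontal distance between pin_c_grip and hole_3 below 0.013 m and contact force between pin_c and gauge_stand above 1 N))), for 0.02 s.
At the end, for the whole second after the job is handed in: The ringed pocket's pin stands in the tightest hole that passes it (12 mm pin: 2, 15: 3, 18: 4), within 10 mm of its nominal centre, collar flush within 3.5 mm, tilt under 0.1 rad, still; that tell-tale down over 19 mm, others under 4 mm; other two pins within 12 mm of their starts (((horizontal distance between pin_a_grip and hole_2 below 0.01 m and z of pin_a_grip in the frame of gauge_stand between 0.1045 and 0.1115 m and angle between pin_a_grip's own z axis and vertical below 0.1 rad and value of joint stud_2 above 0.019 m and value of joint each of stud_1, stud_3, stud_4 below 0.004 m and distance of each of pin_b_grip, pin_c_grip from where it was at the start of the episode below 0.012 m and horizontal distance between each of pin_b_grip, pin_c_grip and marked_pocket above 0.03 m and linear speed of pin_a below 0.02 m/s) or (horizontal distance between pin_b_grip and hole_3 below 0.01 m and z of pin_b_grip in the frame of gauge_stand between 0.1045 and 0.1115 m and angle between pin_b_grip's own z axis and vertical below 0.1 rad and value of joint stud_3 above 0.019 m and value of joint each of stud_1, stud_2, stud_4 below 0.004 m and distance of each of pin_a_grip, pin_c_grip from where it was at the start of the episode below 0.012 m and horizontal distance between each of pin_a_grip, pin_c_grip and marked_pocket above 0.03 m and linear speed of pin_b below 0.02 m/s) or (horizontal distance between pin_c_grip and hole_4 below 0.01 m and z of pin_c_grip in the frame of gauge_stand between 0.1045 and 0.1115 m and angle between pin_c_grip's own z axis and vertical below 0.1 rad and value of joint stud_4 above 0.019 m and value of joint each of stud_1, stud_2, stud_3 below 0.004 m and distance of each of pin_a_grip, pin_b_grip from where it was at the start of the episode below 0.012 m and horizontal distance between each of pin_a_grip, pin_b_grip and marked_pocket above 0.03 m and linear speed of pin_c below 0.02 m/s))); the robot touches nothing.
It fails at once if a pin is forced against the gauge with more than 35 N (contact force between any of pin_a, pin_b, pin_c and gauge_stand above 35 N).
It fails at once if the bottle, the wax tin or the backing pad is moved more than 30 mm (distance of any of polish_bottle_mid, wax_tin_mid, backing_pad_mid from where it was at the start of the episode above 0.03 m).
It also fails if it takes over 69 s, if anything falls off the work surface, if the arm or the gripper's body presses on something with over 40 N, if the wrist force passes 120 N, or if a joint passes its speed limit or range.

## Working session

There is one attempt and no reset: what is moved stays moved. The work goes in short steps, Python scripts to look and compute and a tool call to move; the robot and the scene stay as the last step left them, time stands still between calls to the robot, and variables do not carry over. Pictures are saved under pics/ and viewed, about 8 in all and at most 12, crops included, and the job is handed in when it is done.

Besides the shell and the picture viewer there is one more tool, called after "Request:" as name(argument=value, ...), one argument or row to a line, values as JSON. step_arm: Moves the arm, as the interface text tells. Its arguments: {"type":"object","properties":{"commands":{"type":"array","items":{"type":"array"}},"grip":{"type":"number"},"grip_force":{"type":"number"}},"required":["commands"]}

```bash
mkdir -p pics; cat > h.py <<'E'
import numpy as np, cv2
from workcell import bot
def ray(cam,uv):
    p=bot.camera_params(cam); R=cv2.Rodrigues(np.array(p['rvec'],float))[0]; t=np.array(p['tvec'],float).ravel()
    d=R.T@np.linalg.inv(np.array(p['mtx']))@np.array([uv[0],uv[1],1.]); return -R.T@t,d
def at_z(cam,uv,z):
    o,d=ray(cam,uv); return o+d*(z-o[2])/d[2]
def proj(cam,P):
    p=bot.camera_params(cam); return cv2.projectPoints(np.array(P,float).reshape(-1,1,3),np.array(p['rvec'],float),np.array(p['tvec'],float),np.array(p['mtx'],float),None)[0][:,0]
def px(l): return np.array([l[0]*512,l[1]*384])
E
python3 - <<'E'
from h import *
for c in('scene','top'):
    im=bot.capture(c); cv2.imwrite(f'pics/{c}0.png',im)
    print(c,'campos',ray(c,(0,0))[0].round())
    for n,z in [('marked_pocket',50),('gauge_stand',0),('hole_1',80),('pin_a_grip',78),('polish_bottle_mid',85),('wax_tin_mid',19),('backing_pad_mid',17)]:
        for r in bot.tip_of(c,n)[:5]:
            u=px(r['location']); print(n,u.round(1),round(r['confidence'],2),at_z(c,u,z).round(1))
s=bot.get_state(); print(s['ee_pos'],s['eef_rot'],s['clock'],s['contact_force'])
a=cv2.imread('pics/scene0.png');b=cv2.imread('pics/top0.png')
E
```

```text
scene campos [1120.   41.  764.]
marked_pocket [179.3 125.8] 0.89 [ 297.  -213.1   50. ]
marked_pocket [352.4 194. ] 0.85 [519.  236.7  50. ]
marked_pocket [343.5 128. ] 0.81 [285.4 237.2  50. ]
gauge_stand [189.8 191.2] 0.7 [ 488.5 -159.6    0. ]
gauge_stand [206.6 172.2] 0.26 [ 421.  -125.5    0. ]
hole_1 [179.  166.7] 0.89 [ 479.6 -176.8   80. ]
hole_1 [206.3 173.9] 0.75 [ 499.7 -108.    80. ]
hole_1 [164.8 165.1] 0.73 [ 476.  -212.1   80. ]
hole_1 [189.3 169.6] 0.7 [ 487.9 -150.5   80. ]
pin_a_grip [324.3 183. ] 0.48 [512.7 168.1  78. ]
pin_a_grip [235.8 279.2] 0.43 [767.3 -15.6  78. ]
polish_bottle_mid [237.5 281.9] 0.87 [776.3 -11.3  85. ]
wax_tin_mid [114.7 266.4] 0.77 [ 721.3 -282.4   19. ]
wax_tin_mid [191.4 171. ] 0.16 [ 436.2 -161.3   19. ]
backing_pad_mid [353.2 282.1] 0.84 [728.9 222.4  17. ]
top campos [ 370.    9. 1236.]
marked_pocket [342.7 279.4] 0.81 [ 302.  -208.7   50. ]
marked_pocket [174.4 191.9] 0.76 [522.4 235.1  50. ]
marked_pocket [171.5 284.9] 0.71 [280.  232.9  50. ]
gauge_stand [324.4 206.6] 0.89 [ 495. -169.    0.]
hole_1 [318.  204.5] 0.8 [ 491.9 -141.1   80. ]
hole_1 [337.8 206. ] 0.66 [ 488.9 -191.9   80. ]
hole_1 [307.6 200.6] 0.6 [ 501.6 -114.4   80. ]
pin_a_grip [199.2 195.4] 0.43 [510.6 165.2  78. ]
polish_bottle_mid [272.6 102.1] 0.74 [760.4 -20.9  85. ]
polish_bottle_mid [157.3 184.9] 0.67 [535.3 273.3  85. ]
polish_bottle_mid [338. 208.] 0.15 [ 483.3 -191.5   85. ]
wax_tin_mid [317.4 203.3] 0.63 [ 501.7 -147.4   19. ]
wax_tin_mid [364.  122.5] 0.58 [ 728.3 -275.8   19. ]
backing_pad_mid [179.8 117.8] 0.91 [734.4 234.5  17. ]
[ 149.63048154 -606.82895811  256.30734876] [ 2.25191714e-05  9.92699227e-01  1.20616103e-01 -1.26469902e-05] 0.8 [-0.00968758 -0.69523778  0.17306243]
```

View pics/top0.png

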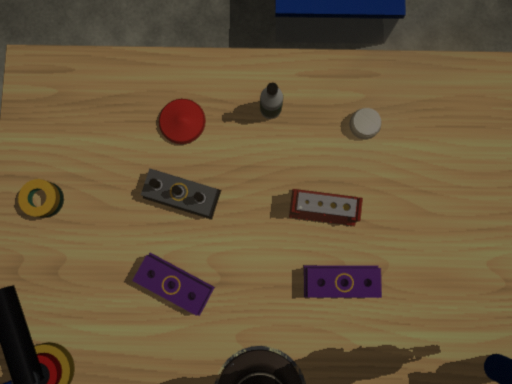

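View pics/scene0.png

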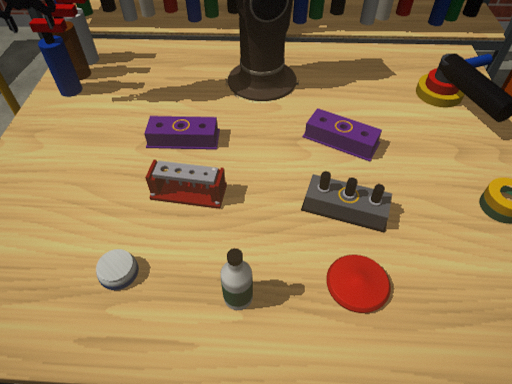

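The top view shows the grey caddy at about (179,192) px, the red gauge at (326,206) and purple look-alikes at (172,283) and (343,281). I'll enlarge both to fit outlines.

```bash
python3 - <<'E'
from h import *
t=cv2.imread('pics/top0.png');s=cv2.imread('pics/scene0.png')
def c(im,x,y): return cv2.resize(im[y:y+60,x:x+95],(0,0),fx=4.2,fy=4.2,interpolation=cv2.INTER_CUBIC)
m=np.vstack([np.hstack([c(t,133,163),c(t,280,178)]),np.hstack([c(s,300,168),c(s,140,152)])])
m=cv2.convertScaleAbs(m,alpha=1.6); cv2.imwrite('pics/crop1.png',m); print(m.shape)
E
```

```text
(504, 798, 3)
```

View pics/crop1.png

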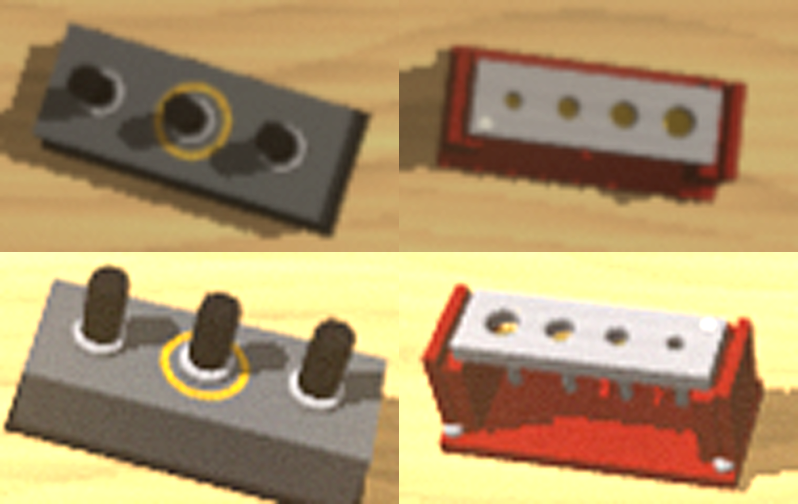

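```bash
python3 - <<'E'
from h import *
def T(x,y,g): return at_z('top',((x-(399 if g else 0)+.0)/4.2+(280 if g else 133),y/4.2+(178 if g else 163)),Z)[:2].round(1)
def S(x,y,g): return at_z('scene',((x-(399 if g else 0))/4.2+(140 if g else 300),(y-252)/4.2+(152 if g else 168)),Z)[:2].round(1)
Z=80; print('holes',[T(*p,1) for p in[(513,100),(568,107),(624,115),(679,121)]],[S(*p,1) for p in[(675,343),(617,336),(560,329),(503,322)]])
print('plate corners',[T(*p,1) for p in[(477,58),(724,90),(714,164),(466,133)]])
Z=74; print('stand stops',[T(*p,1) for p in[(452,47),(746,85),(735,180)]])
Z=50; print('ring',T(193,121,0),S(205,364,0),'caddy',[T(*p,0) for p in[(68,25),(370,112),(328,233),(38,138)]])
print('scene caddy top', [S(*p,0) for p in [(57,281),(386,360),(372,459),(20,375)]])
E
```

```text
holes [array([ 498.4, -113.2]), array([ 494.7, -146.8]), array([ 490.4, -181. ]), array([ 487.2, -214.5])] [array([ 499. , -109.5]), array([ 495.3, -143. ]), array([ 491.5, -176.3]), array([ 487.7, -209.9])]
plate corners [array([524. , -91.1]), array([ 506.8, -242.1]), array([ 461.3, -235.6]), array([477.7, -84.6])]
stand stops [array([531.4, -76.1]), array([ 510.8, -257. ]), array([ 452.2, -249.6])]
ring [522.8 223. ] [521.5 228.1] caddy [array([582.9, 304.9]), array([530.3, 111.5]), array([453.5, 135.7]), array([510.3, 320.4])]
scene caddy top [array([462.8, 148.7]), array([513.4, 328.6]), array([582.7, 309.7]), array([534.6, 125.2])]
```

Request:
step_arm(
  commands=[
    [[36, -34, 0], 0],
    [[36, -34, 0], 0],
    [[36, -34, 0], 0],
    [[36, -34, 0], 0],
    [[36, -34, 0], 0],
    [[36, -34, 0], 0],
    [[36, -34, 0], 0],
    [[36, -34, 0], 0],
    [[36, -34, 0], 0],
    [[36, -34, 0], 0],
  ],
)

```text
clock: 1.8
ee_pos: [418.6, -188.8, 256.8]
eef_rot: [0.0, 0.993, 0.12, 0.0]
contact_force: [1.4, -0.4, -1.0]
finger_gap: 85.1
```

Request:
step_arm(
  commands=[
    [[22, -42, 0], 0],
    [[22, -42, 0], 0],
    [[22, -42, 0], 0],
    [[22, -42, 0], 0],
    [[22, -42, 0], 0],
    [[22, -42, 0], 0],
    [[22, -42, 0], 0],
    [[22, -42, 0], 0],
    [[22, -42, 0], 0],
  ],
)

```text
clock: 2.7
ee_pos: [519.9, 225.6, 256.4]
eef_rot: [0.0, 0.993, 0.12, 0.0]
contact_force: [0.2, -0.7, 0.4]
finger_gap: 85.2
```

Request:
step_arm(
  commands=[
    [[0, 0, 0], -8.5],
    [[0, 0, 0], -8.5],
    [[0, 0, 0], -8.5],
    [[0, 0, 0], -8.5],
    [[0, 0, 0], -8.5],
    [[0, 0, 0], -8.5],
    [[0, 0, 0], -8.5],
    [[0, 0, 0], -1.5],
    [[0, 0, 0], 0],
    [[0, 0, 0], 0],
  ],
  grip=-0.2,
)

```text
clock: 3.7
ee_pos: [519.5, 223.8, 256.3]
eef_rot: [0.0, 0.795, 0.606, -0.0]
contact_force: [-0.5, -0.0, -0.7]
finger_gap: 51.1
```

```bash
python3 - <<'E'
from h import *
print(at_z('top',(182/4.2+133,110/4.2+163),100),at_z('scene',(220/4.2+300,(304-252)/4.2+168),100))
s=bot.get_state();e=s['ee_pos'];print(e)
for c in('scene','top'):
    im=bot.capture(c)
    u=proj(c,[[e[0],e[1],e[2]-25],[522,225.5,100],[522,225.5,50]]);print(u.round(1))
    x,y=u[:2].mean(0).astype(int); k=im[y-50:y+50,x-65:x+65].copy()
    k=cv2.resize(k,(0,0),fx=3,fy=3,interpolation=cv2.INTER_CUBIC)
    for p in u: cv2.drawMarker(k,tuple(int(v) for v in ((p-[x-65,y-50])*3+1)),(0,255,0),0,8,1)
    cv2.imwrite(f'pics/k{c}.png',cv2.convertScaleAbs(k,alpha=1.6))
cv2.imwrite('pics/k.png',np.hstack([cv2.imread('pics/kscene.png'),cv2.imread('pics/ktop.png')]))
E
```

```text
[522.89592081 220.90862629 100.        ] [521.16174431 227.16039583 100.        ]
[519.52498932 223.7995886  256.27427637]
[[362.9 136. ]
 [351.7 180.6]
 [347.7 194.8]]
[[164.4 182.7]
 [174.5 189.5]
 [178.  192.1]]
```

View pics/k.png

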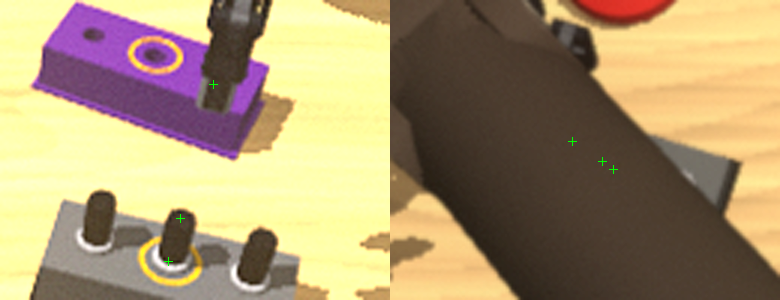

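Request:
step_arm(
  commands=[
    [[2.3, 2, 30], 0],
    [[0, 0, 30], 0],
    [[0, 0, 30], 0],
    [[0, 0, 20], 0],
    [[0, 0, 15], 0],
    [[0, 0, 10], 0],
    [[0, 0, 10], 0],
    [[0, 0, 10], 0],
    [[0, 0, 9], 0],
    [[0, 0, 0], 0],
  ],
)

```text
clock: 4.8
ee_pos: [521.6, 225.2, 91.3]
eef_rot: [-0.0, 0.794, 0.608, -0.001]
contact_force: [-0.2, -0.6, 0.1]
finger_gap: 51.1
```

```bash
python3 - <<'E'
from h import *
s=bot.get_state();e=s['ee_pos'];print(e,s['contact_force'])
ks=[]
for c in('scene',):
    im=bot.capture(c)
    x,y=350,180; k=im[y-35:y+35,x-50:x+50]
    cv2.imwrite('pics/k2.png',cv2.convertScaleAbs(cv2.resize(k,(0,0),fx=6,fy=6,interpolation=cv2.INTER_CUBIC),alpha=1.6))
E
```

```text
[521.59009908 225.24494387  91.25628166] [-0.24622444 -0.62740634  0.0898998 ]
```

View pics/k2.png

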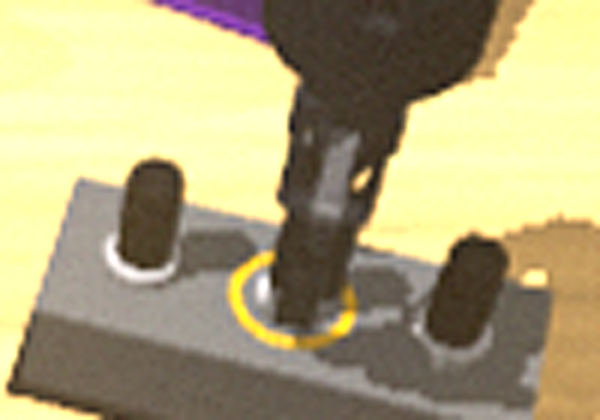

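The near finger hides the pin and lines up with the collar, so I'll close on it.

Request:
step_arm(
  commands=[
    [[0, 0, 0], 0],
    [[0, 0, 0], 0],
    [[0, 0, 0], 0],
    [[0, 0, 0], 0],
    [[0, 0, 0], 0],
    [[0, 0, 0], 0],
    [[0, 0, 0], 0],
    [[0, 0, 0], 0],
  ],
  grip=1,
  grip_force=80,
)

```text
clock: 5.65
ee_pos: [522.5, 225.8, 93.0]
eef_rot: [0.0, 0.794, 0.608, 0.001]
contact_force: [0.0, -1.6, 5.5]
finger_gap: 20.1
```

Request:
step_arm(
  commands=[
    [[0, 0, -5], 0],
    [[0, 0, -10], 0],
    [[0, 0, -15], 0],
    [[0, 0, -20], 0],
    [[0, 0, -20], 0],
    [[0, 0, -20], 0],
    [[0, 0, -10], 0],
    [[0, 0, 0], 0],
    [[0, 0, 0], 0],
  ],
)

```text
clock: 6.55
ee_pos: [521.8, 225.3, 192.0]
eef_rot: [0.0, 0.794, 0.608, -0.0]
contact_force: [0.5, -0.1, -2.0]
finger_gap: 19.9
```

```bash
python3 - <<'E'
from h import *
s=bot.get_state();e=np.array(s['ee_pos']);print(e,s['contact_force'])
c='scene';im=bot.capture(c)
u=proj(c,[e+[0,0,-6],e+[0,0,-43],e+[0,0,-85]]);print(u.round(1))
x,y=u.mean(0).astype(int); k=im[y-40:y+40,x-40:x+40]
k=cv2.convertScaleAbs(cv2.resize(k,(0,0),fx=7,fy=7,interpolation=cv2.INTER_CUBIC),alpha=1.6)
for p in u: cv2.drawMarker(k,tuple(int(v) for v in ((p-[x-40,y-40])*7+3)),(0,255,0),0,8,1)
cv2.imwrite('pics/k3.png',k)
E
```

```text
[521.80044151 225.26898057 192.03481237] [ 0.53641794 -0.0739409  -2.01948387]
[[359.3 153.1]
 [355.8 165.4]
 [352.1 178.5]]
```

View pics/k3.png

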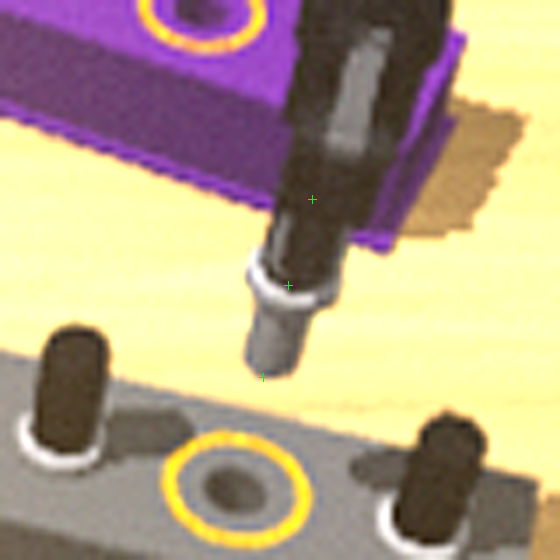

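Request:
step_arm(
  commands=[
    [[0, 0, -30], 0],
    [[-41.4, 8.2, 0], 0],
    [[-41.4, 8.2, 0], 0],
    [[-41.4, 8.2, 0], 0],
    [[-41.4, 8.2, 0], 0],
    [[-41.4, 8.2, 0], 0],
    [[-41.4, 8.2, 0], 0],
    [[-41.4, 8.2, 0], 0],
    [[-41.4, 8.2, 0], 0],
    [[0, 0, 0], -8.5],
  ],
)

```text
clock: 7.6
ee_pos: [497.2, -118.3, 220.7]
eef_rot: [-0.0, 0.749, 0.662, -0.002]
contact_force: [0.1, 0.4, -2.1]
finger_gap: 19.9
```

Request:
step_arm(
  commands=[
    [[0, 0, 15], 0],
    [[0, 0, 15], 0],
    [[0, 0, 10], 0],
    [[0, 0, 5], 0],
    [[0, 0, 0], 0],
    [[0, 0, 0], 0],
    [[0, 0, 0], 0],
  ],
)

```text
clock: 8.3
ee_pos: [499.2, -111.0, 177.8]
eef_rot: [0.0, 0.747, 0.665, 0.0]
contact_force: [0.2, 0.2, -1.3]
finger_gap: 20.2
```

```bash
python3 - <<'E'
from h import *
s=bot.get_state();e=np.array(s['ee_pos']);print(e,s['eef_rot'],s['contact_force'])
c='scene';im=bot.capture(c)
u=proj(c,[e+[0,0,-85],[498.7,-111.3,80],[495,-145,80]]);print(u.round(1))
x,y=u.mean(0).astype(int);k=im[y-40:y+40,x-50:x+50]
k=cv2.convertScaleAbs(cv2.resize(k,(0,0),fx=7,fy=7,interpolation=cv2.INTER_CUBIC),alpha=1.6)
for p in u: cv2.drawMarker(k,tuple(int(v) for v in ((p-[x-50,y-40])*7+3)),(0,255,0),0,8,1)
cv2.imwrite('pics/k4.png',k)
E
```

```text
[ 499.22299038 -110.99658313  177.77852904] [4.24251678e-04 7.46859911e-01 6.64981225e-01 2.53109103e-04] [ 0.22044104  0.24118653 -1.25273773]
[[204.5 170. ]
 [205.  173.5]
 [191.1 171.9]]
```

View pics/k4.png

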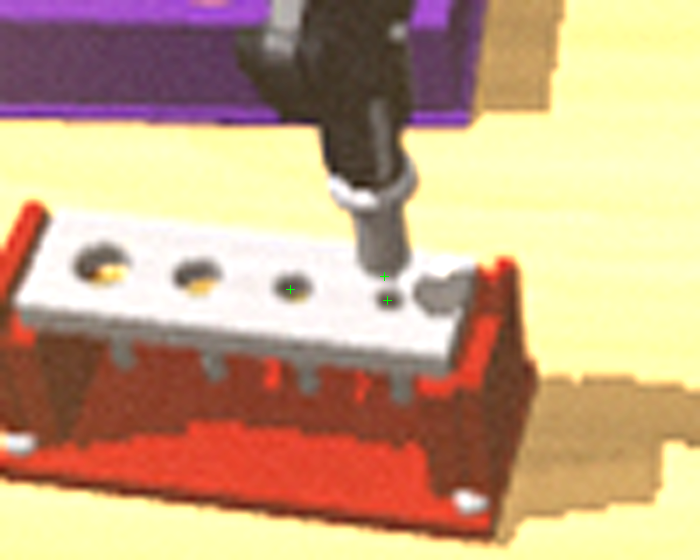

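Request:
step_arm(
  commands=[
    [[0, 0, 5], 0],
    [[0, 0, 3], 0],
    [[0, 0, 2], 0],
    [[0, 0, 1], 0],
    [[0, 0, 0], 0],
  ],
)

```text
clock: 8.85
ee_pos: [498.7, -111.2, 166.1]
eef_rot: [-0.0, 0.747, 0.665, -0.0]
contact_force: [0.6, -0.3, -2.0]
finger_gap: 20.0
```

Request:
step_arm(
  commands=[
    [[0, 0, 1], 0],
    [[0, 0, 1], 0],
    [[0, 0, 0], 0],
  ],
)

```text
clock: 9.15
ee_pos: [498.7, -111.2, 164.2]
eef_rot: [-0.0, 0.747, 0.665, -0.0]
contact_force: [-0.8, 0.5, -2.0]
finger_gap: 19.9
```

Request:
step_arm(
  commands=[
    [[0, 0, 1], 0],
    [[0, 0, 1], 0],
    [[0, 0, 0], 0],
  ],
)

```text
clock: 9.45
ee_pos: [498.8, -111.1, 162.5]
eef_rot: [0.0, 0.747, 0.665, -0.0]
contact_force: [-1.0, 0.4, 2.5]
finger_gap: 19.9
```

Request:
step_arm(
  commands=[
    [[0, 0, 0.7], 0],
    [[0, 0, 0], 0],
  ],
)

```text
clock: 9.65
ee_pos: [498.9, -111.1, 162.2]
eef_rot: [0.0, 0.747, 0.665, -0.0]
contact_force: [-2.6, 1.3, 7.3]
finger_gap: 20.2
```

Request:
step_arm(
  commands=[
    [[0, 0, 0.7], 0],
    [[0, 0, 0], 0],
  ],
)

```text
clock: 9.85
ee_pos: [499.1, -111.0, 162.0]
eef_rot: [0.0, 0.747, 0.665, -0.0]
contact_force: [-4.1, 0.9, 12.5]
finger_gap: 19.8
```

Request:
step_arm(
  commands=[
    [[0, 0, -5], 0],
    [[0, 0, -5], 0],
    [[-15, -0.5, 0], 0],
    [[-19, -1, 0], 0],
    [[0, 0, 0], 0],
    [[0, 0, 4], 0],
    [[0, 0, 3], 0],
    [[0, 0, 1], 0],
    [[0, 0, 0], 0],
  ],
)

```text
clock: 10.75
ee_pos: [493.4, -144.1, 162.6]
eef_rot: [-0.0, 0.747, 0.665, -0.0]
contact_force: [-0.6, 0.4, -0.7]
finger_gap: 20.0
```

Request:
step_arm(
  commands=[
    [[0, 0, 1], 0],
    [[0, 0, 1], 0],
    [[0, 0, 0], 0],
  ],
)

```text
clock: 11.05
ee_pos: [493.8, -144.6, 161.1]
eef_rot: [0.0, 0.747, 0.665, 0.0]
contact_force: [0.7, 0.7, -0.5]
finger_gap: 19.9
```

Request:
step_arm(
  commands=[
    [[0, 0, 0.7], 0],
    [[0, 0, 0.7], 0],
    [[0, 0, 0], 0],
  ],
)

```text
clock: 11.35
ee_pos: [494.2, -144.7, 160.2]
eef_rot: [0.001, 0.747, 0.665, 0.001]
contact_force: [1.5, 1.2, 4.6]
finger_gap: 19.7
```

Request:
step_arm(
  commands=[
    [[0.3, 0.4, 0.7], 0],
    [[0, 0, 0], 0],
  ],
)

```text
clock: 11.55
ee_pos: [494.4, -144.5, 159.9]
eef_rot: [0.001, 0.747, 0.665, 0.0]
contact_force: [-2.2, 0.9, 11.6]
finger_gap: 19.9
```

Request:
step_arm(
  commands=[
    [[0.3, 0.3, 0.7], 0],
    [[0, 0, 0], 0],
  ],
)

```text
clock: 11.75
ee_pos: [494.7, -144.4, 159.8]
eef_rot: [0.001, 0.747, 0.665, -0.0]
contact_force: [-3.1, 1.0, 16.5]
finger_gap: 20.1
```

Request:
step_arm(
  commands=[
    [[0, 0, 0.5], 0],
    [[0, 0, 0], 0],
  ],
)

```text
clock: 11.95
ee_pos: [494.7, -144.4, 159.7]
eef_rot: [0.001, 0.747, 0.665, -0.0]
contact_force: [-5.1, 0.7, 20.8]
finger_gap: 20.3
```

Hole 2 stops the pin on its taper. It sits well centred and about 2 mm deeper than at hole 1, as a 13 mm bore against a thicker shank should give. On to hole 3.

Request:
step_arm(
  commands=[
    [[0, 0, -5], 0],
    [[0, 0, -7], 0],
    [[-15, -0.5, 0], 0],
    [[-19, 0, 0], 0],
    [[0, 0, 0], 0],
    [[0, 0, 4], 0],
    [[0, 0, 3], 0],
    [[0, 0, 1], 0],
    [[0, 0, 0], 0],
  ],
)

```text
clock: 12.85
ee_pos: [489.6, -177.4, 161.2]
eef_rot: [-0.0, 0.747, 0.665, -0.0]
contact_force: [0.2, 0.1, -2.1]
finger_gap: 19.7
```

Request:
step_arm(
  commands=[
    [[0, 0, 1], 0],
    [[0, 0, 1], 0],
    [[0, 0, 0], 0],
  ],
)

```text
clock: 13.15
ee_pos: [489.9, -177.9, 159.6]
eef_rot: [0.0, 0.747, 0.665, 0.0]
contact_force: [1.1, 0.0, -0.6]
finger_gap: 20.2
```

Request:
step_arm(
  commands=[
    [[0, 0, 0.7], 0],
    [[0, 0, 0.7], 0],
    [[0, 0, 0], 0],
  ],
)

```text
clock: 13.45
ee_pos: [490.3, -178.1, 158.6]
eef_rot: [0.001, 0.747, 0.665, 0.0]
contact_force: [1.0, -0.5, 2.2]
finger_gap: 19.8
```

Request:
step_arm(
  commands=[
    [[0, 0.2, 0.7], 0],
    [[0, 0, 0], 0],
  ],
)

```text
clock: 13.65
ee_pos: [490.5, -178.1, 158.3]
eef_rot: [0.001, 0.747, 0.665, 0.0]
contact_force: [-0.9, -0.6, 6.2]
finger_gap: 19.7
```

Request:
step_arm(
  commands=[
    [[0, 0, 0.7], 0],
    [[0, 0, 0], 0],
  ],
)

```text
clock: 13.85
ee_pos: [490.6, -178.1, 158.1]
eef_rot: [0.001, 0.747, 0.665, 0.0]
contact_force: [-2.0, 0.9, 12.8]
finger_gap: 20.3
```

Request:
step_arm(
  commands=[
    [[0, 0, 0.5], 0],
    [[0, 0, 0], 0],
  ],
)

```text
clock: 14.05
ee_pos: [490.7, -178.2, 158.0]
eef_rot: [0.001, 0.747, 0.665, 0.0]
contact_force: [-3.7, 0.2, 17.4]
finger_gap: 20.1
```

Hole 3 stops it too. At 6.5 mm deep it is past a 15 mm pin's 5.4 mm taper, so the pin is 18 mm. On to hole 4.

Request:
step_arm(
  commands=[
    [[0, 0, -5], 0],
    [[0, 0, -7], 0],
    [[-15, -0.2, 0], 0],
    [[-19, 0, 0], 0],
    [[0, 0, 0], 0],
    [[0, 0, 5], 0],
    [[0, 0, 4], 0],
    [[0, 0, 1], 0],
    [[0, 0, 0], 0],
  ],
)

```text
clock: 14.95
ee_pos: [486.0, -211.4, 158.1]
eef_rot: [-0.0, 0.747, 0.665, 0.0]
contact_force: [-0.3, -0.4, -2.0]
finger_gap: 20.2
```

Request:
step_arm(
  commands=[
    [[0, 0, 1], 0],
    [[0, 0, 1], 0],
    [[0, 0, 0], 0],
  ],
)

```text
clock: 15.25
ee_pos: [486.1, -211.7, 156.3]
eef_rot: [0.0, 0.747, 0.665, 0.0]
contact_force: [2.9, -0.1, -0.8]
finger_gap: 20.0
```

Request:
step_arm(
  commands=[
    [[0, 0, 1], 0],
    [[0, 0, 0.5], 0],
    [[0, 0, 0], 0],
  ],
)

```text
clock: 15.55
ee_pos: [486.1, -211.8, 154.9]
eef_rot: [0.0, 0.747, 0.665, 0.0]
contact_force: [1.6, -0.6, 0.5]
finger_gap: 20.5
```

It's through the mouth, so I'll carry on down.

Request:
step_arm(
  commands=[
    [[0, 0.3, 1.5], 0],
    [[0, 0, 1.5], 0],
    [[0, 0, 1.5], 0],
    [[0, 0, 0], 0],
  ],
)

```text
clock: 15.95
ee_pos: [486.2, -211.8, 150.1]
eef_rot: [0.0, 0.747, 0.665, 0.0]
contact_force: [3.2, 0.1, -2.3]
finger_gap: 20.3
```

Request:
step_arm(
  commands=[
    [[0, 0, 1.5], 0],
    [[0, 0, 1.5], 0],
    [[0, 0, 1.5], 0],
    [[0, 0, 0], 0],
  ],
)

```text
clock: 16.35
ee_pos: [486.2, -211.8, 145.8]
eef_rot: [0.0, 0.747, 0.665, 0.0]
contact_force: [4.3, -0.7, 0.6]
finger_gap: 20.2
```

Request:
step_arm(
  commands=[
    [[0, 0, 1.5], 0],
    [[0, 0, 1.5], 0],
    [[0, 0, 1.5], 0],
    [[0, 0, 1.5], 0],
    [[0, 0, 0], 0],
  ],
)

```text
clock: 16.85
ee_pos: [486.2, -211.9, 139.7]
eef_rot: [0.0, 0.747, 0.665, 0.0]
contact_force: [4.4, -0.3, 1.4]
finger_gap: 19.4
```

Request:
step_arm(
  commands=[
    [[0, 0.4, 1.5], 0],
    [[0, 0, 1.5], 0],
    [[0, 0, 1.5], 0],
    [[0, 0, 1.5], 0],
    [[0, 0, 1.5], 0],
    [[0, 0, 1.5], 0],
    [[0, 0, 1.5], 0],
    [[0, 0, 0], 0],
  ],
)

```text
clock: 17.65
ee_pos: [486.3, -211.9, 129.0]
eef_rot: [-0.0, 0.747, 0.665, -0.0]
contact_force: [2.8, -0.8, 0.2]
finger_gap: 20.0
```

Request:
step_arm(
  commands=[
    [[0, 0, 1], 0],
    [[0, 0, 1], 0],
    [[0, 0, 1], 0],
    [[0, 0, 1], 0],
    [[0, 0, 0], 0],
  ],
)

```text
clock: 18.15
ee_pos: [486.4, -211.9, 125.1]
eef_rot: [-0.0, 0.747, 0.665, -0.0]
contact_force: [2.3, -1.0, 2.7]
finger_gap: 20.3
```

Request:
step_arm(
  commands=[
    [[0, 0, 0.7], 0],
    [[0, 0, 0.7], 0],
    [[0, 0, 0], 0],
  ],
)

```text
clock: 18.45
ee_pos: [486.4, -211.9, 123.8]
eef_rot: [-0.0, 0.747, 0.665, -0.0]
contact_force: [0.9, -1.1, 2.7]
finger_gap: 19.8
```

Request:
step_arm(
  commands=[
    [[0, 0, 0.7], 0],
    [[0, 0, 0.7], 0],
    [[0, 0, 0], 0],
  ],
)

```text
clock: 18.75
ee_pos: [486.5, -211.9, 122.9]
eef_rot: [0.0, 0.747, 0.665, -0.0]
contact_force: [0.0, 0.1, 9.7]
finger_gap: 19.7
```

Request:
step_arm(
  commands=[
    [[0, 0, 0.7], 0],
    [[0, 0, 0], 0],
  ],
)

```text
clock: 18.95
ee_pos: [486.5, -211.9, 122.9]
eef_rot: [0.0, 0.747, 0.665, -0.0]
contact_force: [-2.6, 0.0, 16.2]
finger_gap: 20.1
```

Request:
step_arm(
  commands=[
    [[0, 0, 0.6], 0],
    [[0, 0, 0], 0],
  ],
)

```text
clock: 19.15
ee_pos: [486.6, -211.9, 122.8]
eef_rot: [0.001, 0.747, 0.665, -0.001]
contact_force: [-4.5, 1.0, 21.6]
finger_gap: 19.9
```

The collar is seated at TCP 122.8 mm, where I expected about 123. I'll relax the preload, release and lift.

Request:
step_arm(
  commands=[
    [[0, 0, -1], 0],
    [[0, 0, -0.6], 0],
    [[0, 0, 0], 0],
  ],
)

```text
clock: 19.45
ee_pos: [486.5, -211.9, 122.9]
eef_rot: [0.0, 0.747, 0.665, -0.0]
contact_force: [0.3, -0.1, 7.3]
finger_gap: 19.8
```

Request:
step_arm(
  commands=[
    [[0, 0, 0], 0],
    [[0, 0, 0], 0],
    [[0, 0, 0], 0],
    [[0, 0, 0], 0],
    [[0, 0, 0], 0],
    [[0, 0, 0], 0],
  ],
  grip=-0.3,
)

```text
clock: 20.05
ee_pos: [486.4, -211.9, 122.7]
eef_rot: [-0.0, 0.747, 0.665, -0.0]
contact_force: [0.6, -0.6, -0.7]
finger_gap: 55.5
```

Request:
step_arm(
  commands=[
    [[0, 0, -5], 0],
    [[0, 0, -15], 0],
    [[0, 0, -30], 0],
    [[0, 0, -40], 0],
    [[0, 0, -40], 0],
    [[-40, 0, 0], 0],
    [[-40, 0, 0], 0],
    [[-40, 0, 0], 0],
    [[-40, 0, 0], 0],
    [[0, 0, 0], 0],
  ],
)

```text
clock: 21.05
ee_pos: [465.5, -377.4, 253.4]
eef_rot: [0.001, 0.75, 0.662, -0.001]
contact_force: [-0.5, 0.8, -1.0]
finger_gap: 55.7
```

```bash
python3 - <<'E'
from h import *
s=bot.get_state();print(s['ee_pos'],s['contact_force'],s['clock'])
t=bot.capture('top');im=bot.capture('scene')
print(proj('scene',[[486.5,-211.9,80],[486.5,-211.9,130]]))
def c(i,x,y): return cv2.resize(i[y:y+60,x:x+95],(0,0),fx=4.2,fy=4.2,interpolation=cv2.INTER_CUBIC)
m=np.vstack([np.hstack([c(t,133,163),c(t,280,178)]),np.hstack([c(im,300,168),c(im,140,145)])])
cv2.imwrite('pics/end.png',cv2.convertScaleAbs(m,alpha=1.6))
E
```

```text
[ 465.52037012 -377.4086975   253.35064371] [-0.45337712  0.76506002 -1.03298702] 21.05
[[164.02324822 168.25763598]
 [160.12496697 153.32441889]]
```

View pics/end.png

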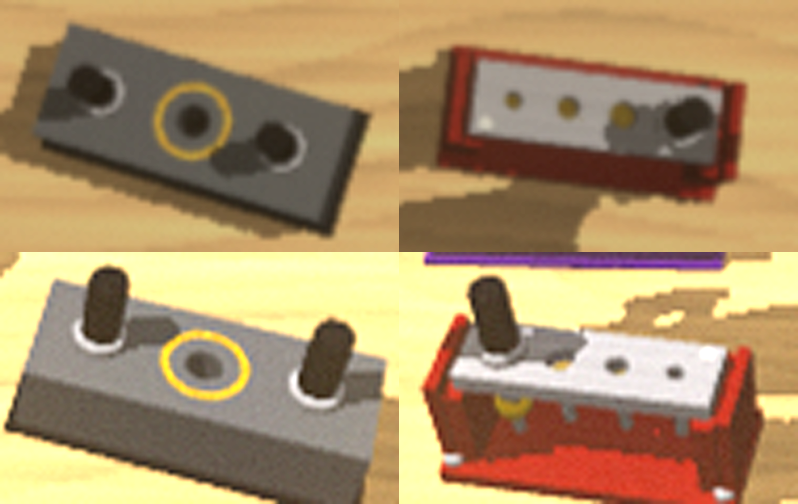

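The pin stands upright in hole 4 with its collar on the plate. Only that tell-tale shows below the plate, at about (513,405) in the crop. The other two pins haven't moved and the ringed pocket is empty.

```bash
python3 -c "
from workcell import bot
print(bot.hand_in())"
```

```text
the job is handed in; nothing more can be done
None
```

The ringed pocket's pin is in hole 4, the loosest, with its collar seated on the plate, and the job is handed in. The hand-in gave no verdict.

- **Sizing:** I pressed the pin at holes 1, 2 and 3 in turn and each one stopped it, with the tool force never above about 22 N (limit 35 N). Each hole let it about 2 mm deeper than the last. At hole 3 it was already deeper than a 15 mm pin's taper is long, so it is the 18 mm pin.
- **Seating:** Hole 4 let it through with almost no push. It stopped with a firm rise to 22 N at the height expected for a flush collar, and I then released it.
- **Last picture:** The pin stands upright with only hole 4's tell-tale down. The other two pins look unmoved in their pockets, and the arm is clear of everything. I did not recheck the bottle, tin and backing pad, but the arm never went near them.
- **Disagreement:** The two cameras differed by 4–6 mm in y. I used their average, and feeling for the holes agreed with it to about 1 mm.

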